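# Fit the notched blade in the blade holder on the electronics repair bench

### The job

Fit the blade holder on the repair bench with its scraper blade: take the blade that has an open notch in one end (not the plain square-ended one) and lay it flat on the raised bed of the holder, straight along the bed, with the notch around the locating pin and the rest of the blade over the bed. Set it down rather than dropping it, let go, and leave the plain blade where it lies.

Things in the scene. Friction and masses are not known exactly. Their poses are not given: they have to be found in the camera images.
- blade_grip (a point): Notched blade: flat steel plate 110 (its x) x 56 (y) x 5 mm, 0.2 kg, on it an upright black grip block 50 (x) x 14 mm (y), top 38 mm above the blade's underside. +x end has an open notch, -x end a bright ground edge. Point: on the block's centre lines, 28 mm above the underside, 10 below its top. Pinch the block across y, fingertips above the plate. x: ground edge to notch; z up.
- blade_notch (a point): Middle of the notched blade's notch, at the level of the blade's underside; same axes as blade_grip, 45 mm from it along +x. The notch is 28 mm wide (y), 30 mm deep (x) and open at the blade's +x end, 15 mm beyond this point.
- holder_pin (a point): Foot of the fixed holder's pin, on the bed's top, 34 mm above the table. Grey base 170 x 100 mm, aluminium bed 100 (x) x 60 mm (y). Dark pin, 8 mm across, 14 high, on the bed's centre line, 15 mm from its +x end; bed reaches 85 mm along -x. Grey bracket 42 mm high, 36 to 54 mm along +x. x: along the bed towards pin and bracket; z up. Blade's x goes along this x, overhanging the -x end by 10 mm.
- plain_grip (a point): Plain blade, to be left alone: same size, grip block and axes as the notched blade (this point is at the same place in its grip block), but its +x end is straight, without a notch.
There are look-alikes about, which are no part of the job. What is shaped like the part that bears blade_grip but yellow is not meant.

How it is judged (in metres and radians):
At the end, for the whole second after the job is handed in: The notched blade lies at rest and flat on the holder's bed (within 4 mm of its height and 0.06 rad of level), the middle of its notch within 14 mm of the pin in plan, its length within 15 degrees of the bed's, its grip block over the bed; the plain blade is within 30 mm of where it started (horizontal distance between blade_notch and holder_pin below 0.014 m and angle between the x axis of blade_grip and the x axis of holder_pin, either way round below 0.26 rad and x of blade_grip in the frame of holder_pin below -0.02 m and z of blade_notch in the frame of holder_pin between -0.004 and 0.004 m and angle between blade_grip's own z axis and vertical below 0.06 rad and linear speed of blade below 0.02 m/s and distance of plain_grip from where it was at the start of the episode below 0.03 m); the robot touches nothing.
It fails at once if the notched blade is dropped or flung onto the holder (it moves faster than 0.7 m/s within 80 mm of the pin) (horizontal distance between blade_notch and holder_pin below 0.08 m and linear speed of blade above 0.7 m/s).
It fails at once if the plain blade is moved by more than 30 mm (distance of plain_grip from where it was at the start of the episode above 0.03 m).
It also fails if it takes over 42 s, if anything falls off the work surface, if the arm or the gripper's body presses on something with over 40 N, if the wrist force passes 120 N, or if a joint passes its speed limit or range.

### The arm

A 7-joint arm with a two-finger parallel gripper is mounted at the origin on the work surface. World frame = base frame: x ahead of the robot, y to its left, z up, the work surface at z = 0. Lengths are in mm, angles in rad, forces in N, time in s.
With the tool pointing down it reaches from about 350 to 775 mm from the base axis. Payload 3.1 kg.
Tool frame: the origin (TCP) lies at the very end of the fingers, on their centre line; the grasp point (between the pads) lies 19 mm behind it; z points along the fingers, y is the line along which they close (so a half turn about z gives the same grasp; the last joint's range is limited). The gripper opens to 85 mm and grips with 20 to 120 N. Pads are 22 mm wide; open, the fingers measure 114 mm over their backs; the gripper's body (76 mm by 85 mm) begins 54 mm behind the grasp point. The pads swing forward as they close: fully open they stand 13 mm farther back than shut.
Start: joints at [-0.042, 0.311, 0.014, 1.512, -0.004, 1.319, -0.027], TCP at [550.016, 0.032, 231.304] pointing down, gripper open.
Joint ranges: [-2.7, 2.7], [-0.3, 1.91], [-1.27, 1.3], [0.12, 2.57], [-1.44, 4.58], [0.2, 2.03], [-3.05, 3.05]. Speed limits (rad/s): [2.79, 2.79, 3.14, 3.14, 3.14, 3.14, 3.14].

### API

Orientations are given as [roll, pitch, yaw] about the fixed x, y, z axes, in that order (R = Rz(yaw) Ry(pitch) Rx(roll)).
In Python, from plant import robot gives the robot as it stands.
- The arm moves only by the tool drive_tool, never from a script. Its argument "targets" is a list that holds one entry, the list of rows, each a list of 6 numbers: the shift along the tool's x, y, z in cm, then the turn, a rotation vector about the tool's x, y, z in degrees. A call has 1 to 5 rows; each row is the pose to reach, as a shift and turn from the pose commanded when the call began, along the tool's axes at that moment; what a row does not reach only later rows make up. A row lasts 1/12 s, in which the tool goes at most 41.7 mm and 7.16 degrees, less where a joint would pass 70% of its speed; a pose out of reach is approached as far as the arm can. A call with a gripper value outside its range is refused whole. "jaw" is the finger opening in cm, from 0 to 8.54, set as the call begins (left out, the last holds). The fingers move at their own pace and stop on an object; "newtons" is the grip in N (left out, the last holds). Time passes only in rows, so rows that repeat a pose let the fingers close. It gives the time, the measured TCP pose, the force, the opening and the grip force at its end, in the units of the state.
- robot.get_state(): the state, without advancing time (a new reading comes with each control period).
- robot.read_camera(name): name is "scene" or "side" or "wrist"; returns a dict with "frame" (480x640x3 uint8, red, green, blue), "K" (3x3 intrinsics, pixels), "eye" and "attitude" of the camera in the world; the wrist camera has in their place "tool_from_camera" (4x4, takes a point from camera to tool coordinates, whose origin is the TCP and whose axes are the flange's). Camera axes: x right, y up, looking along -z (the intrinsics and any distortion apply to the point x, -y, -z); pixel columns grow to the right and rows downward; lengths in mm; the calibration is good to about 2 mm. The wrist camera is an equidistant fisheye: a pixel r from the principal point sees the ray r / f radians off the axis. A picture is of the moment at which its call begins: read the wrist's pose just before it. There is no depth.
- robot.finish_job(): hands the job in; it is judged then, once.
The state is a dict: "clock": time; "joint_pos": joint angles; "qvel": joint speeds; "joint_torque": joint torques, N m; "position": TCP position; "tool_rot": TCP orientation; "contact_force": force on the tool from outside, world axes, zero at the start; "wrist_torque": the same for the moment, N m; "finger_gap": opening from 0.0 (shut) to 1.0 (fully open); "gripper_force": force on a finger pad.
Only numpy, scipy, OpenCV 4.12 (cv2) and the standard library are available. Lean on these libraries where they do the work, as an engineer would, in place of code of your own. Each camera call takes 0.05 s, during which the arm holds its last target. There are 200 camera calls.

## Working session

There is one attempt and no reset: what is moved stays moved. The work goes in short steps, Python scripts to look and compute and a tool call to move; the robot and the scene stay as the last step left them, time stands still between calls to the robot, and variables do not carry over. Pictures are saved under pics/ and viewed, at most 10 in all, crops included, and the job is handed in when it is done.

Besides the shell and the picture viewer there is one more tool, called after "Emit:" by a JSON object that holds its "method" and its "body". drive_tool: Moves the arm, as the interface text tells. Its arguments: {"type":"object","properties":{"targets":{"type":"array","items":{"type":"array","items":{"type":"array","items":{"type":"number"}}}},"jaw":{"type":"number"},"newtons":{"type":"number"}},"required":["targets"]}

```bash
mkdir -p pics
cat > h.py <<'E'
import numpy as np, cv2
from scipy.spatial.transform import Rotation as R
from plant import robot
def grab(n):
    s=robot.get_state(); c=robot.read_camera(n); c['s']=s; return c
E
python3 - <<'E'
from h import *
import pickle
for n in ['scene','side','wrist']:
    c=grab(n); pickle.dump(c,open(n+'0.pkl','wb'))
    cv2.imwrite(f'pics/{n}0.png',c['frame'][:,:,::-1])
    print(n,{k:v for k,v in c.items() if k not in('frame','s')})
print(c['s'])
E
```

```text
scene {'K': array([[508.9894907 ,   0.        , 319.86580364],
       [  0.        , 508.9894907 , 230.67771317],
       [  0.        ,   0.        ,   1.        ]]), 'eye': array([945.56781615, 544.7809257 , 710.30893694]), 'attitude': array([ 0.7863616 , -0.00428315,  2.3639787 ])}
side {'K': array([[453.64932396,   0.        , 321.19475648],
       [  0.        , 453.64932396, 233.08763488],
       [  0.        ,   0.        ,   1.        ]]), 'eye': array([ 150.77869775, -519.95436684,  700.60539247]), 'attitude': array([ 0.81782845,  0.00342577, -0.52139081])}
wrist {'K': array([[371.64829954,   0.        , 322.0925959 ],
       [  0.        , 371.64829954, 247.88837096],
       [  0.        ,   0.        ,   1.        ]]), 'tool_from_camera': array([[ 4.82900317e-04,  9.53600299e-01,  3.01075134e-01,
         7.71460029e+01],
       [ 9.99999441e-01, -7.43784227e-04,  7.51881468e-04,
        -3.28780340e-01],
       [ 9.40929329e-04,  3.01074603e-01, -9.53600125e-01,
        -1.43504066e+02],
       [ 0.00000000e+00,  0.00000000e+00,  0.00000000e+00,
         1.00000000e+00]])}
{'clock': 0.1, 'joint_pos': array([-0.04166655,  0.31166207,  0.01395566,  1.5128923 , -0.00439562,
        1.31919654, -0.0272335 ]), 'qvel': array([-0.00028253, -0.00109579,  0.00014747, -0.00263921,  0.00170723,
        0.00015334, -0.00047861]), 'joint_torque': array([ 1.58822681e-03, -3.80853546e+01,  1.46967340e-01, -2.31242698e+01,
        1.21570277e-02,  8.10778613e-03,  3.56746978e-05]), 'position': array([5.49349235e+02, 1.35836317e-02, 2.30322397e+02]), 'tool_rot': array([-3.13946664e+00,  8.22865331e-05,  1.57084264e+00]), 'contact_force': array([-0.55312563,  0.78700453,  0.89033865]), 'wrist_torque': array([ 0.02331855, -0.04664854,  0.01183625]), 'gripper_force': 0.0, 'finger_gap': 1.0009030376224108}
```

View pics/scene0.png

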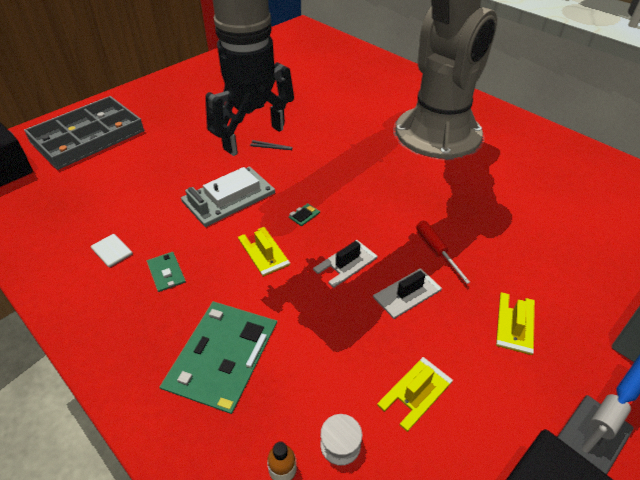

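View pics/side0.png

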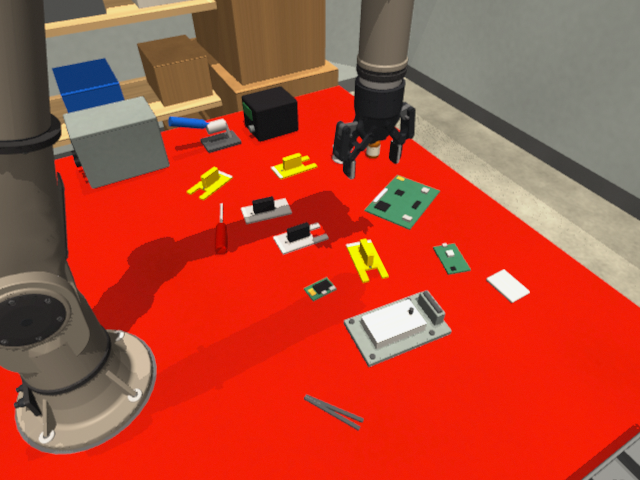

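Seen in the pictures, anything that could pass for the notched blade:

| Candidate | scene pixel | side pixel | What it is |
|---|---|---|---|
| A | (347,260) | (300,236) | black grip, notch at the lower-left end in scene |
| B | (410,290) | (265,208) | black grip, square ends: the plain blade |
| C | (263,250), (415,392), (516,322) | – | yellow look-alikes |

I choose A. The holder is at scene (228,192), side (398,325), with its pin at about scene (215,187), side (410,311).

```bash
cat >> h.py <<'E'
def ray(c,uv):
    uv=np.asarray(uv,float); K=c['K']
    if 'eye' in c:
        d=np.array([(uv[0]-K[0,2])/K[0,0],-(uv[1]-K[1,2])/K[1,1],-1]); 
        d=R.from_euler('xyz',c['attitude']).apply(d); o=c['eye']
    else:
        p=(uv-K[:2,2])/K[0,0]; r=np.hypot(*p)+1e-12
        d=np.array([p[0]/r*np.sin(r),-p[1]/r*np.sin(r),-np.cos(r)]); T=c['tool_from_camera']
        W=R.from_euler('xyz',c['s']['tool_rot'])
        d=W.apply(T[:3,:3]@d); o=c['s']['position']+W.apply(T[:3,3])
    return o,d/np.linalg.norm(d)
def onz(c,uv,z):
    o,d=ray(c,uv); return o+d*(z-o[2])/d[2]
def tri(cs,uvs):
    A=np.zeros((3,3));b=np.zeros(3);rs=[ray(c,u) for c,u in zip(cs,uvs)]
    for o,d in rs: P=np.eye(3)-np.outer(d,d);A+=P;b+=P@o
    X=np.linalg.solve(A,b); return X,[np.linalg.norm(np.cross(X-o,d)) for o,d in rs]
def blob(c,box,fn):
    x0,y0,x1,y1=box; f=c['frame'][y0:y1,x0:x1].astype(int)
    m=fn(f).astype(np.uint8); n,l,st,ce=cv2.connectedComponentsWithStats(m)
    i=1+np.argmax(st[1:,4]); cn=cv2.findContours((l==i).astype(np.uint8),0,1)[0][0]
    return ce[i]+[x0,y0],st[i,4],cn[:,0]+[x0,y0]
dark=lambda f:f.max(2)<60
pale=lambda f:(f.min(2)>70)
E
python3 - <<'E'
from h import *
import pickle
S,D=[pickle.load(open(n+'0.pkl','rb')) for n in('scene','side')]
for nm,b1,b2 in [('A',(330,235,370,275),(280,220,325,250)),('B',(390,265,430,305),(245,190,285,220)),('pin',(208,179,222,196),(404,304,418,320))]:
    a=blob(S,b1,dark);b=blob(D,b2,dark)
    print(nm,a[:2],b[:2],tri([S,D],[a[0],b[0]]))
for c,box in((S,(305,230,385,295)),(D,(268,215,335,255))):
    a=blob(c,box,pale); q=cv2.boxPoints(cv2.minAreaRect(a[2])); print(a[1]); print([onz(c,p,4)[:2].round(0) for p in q])
for c,box in((S,(175,160,280,230)),(D,(340,285,455,370))):
    a=blob(c,box,lambda f:(f.min(2)>185)); q=cv2.boxPoints(cv2.minAreaRect(a[2])); print(a[1],q.round()); print([onz(c,p,34)[:2].round(0) for p in q])
f=lambda i,b:cv2.resize(i[b[1]:b[3],b[0]:b[2],::-1],(400,300),interpolation=2)
cv2.imwrite('pics/crop.png',np.vstack([np.hstack([f(S['frame'],(300,220,460,340)),f(D['frame'],(230,180,340,262))]),np.hstack([f(S['frame'],(170,150,290,240)),f(D['frame'],(338,280,458,370))])]))
E
```

```text
A (array([347.52417303, 254.59796438]), np.int32(393)) (array([297.96140351, 232.01754386]), np.int32(285)) (array([467.00859756, 135.91868348,  23.17291082]), [np.float64(0.737535960930445), np.float64(0.7375359609303581)])
B (array([410.49543379, 284.34018265]), np.int32(438)) (array([263.08118081, 205.01845018]), np.int32(271)) (array([439.54465328, 259.47991105,  22.69804128]), [np.float64(0.5599567516821903), np.float64(0.5599567516820985)])
pin (array([215.81818182, 187.45454545]), np.int32(11)) (array([410.11111111, 311.66666667]), np.int32(9)) (array([ 535.99292938, -167.27770315,   40.34597918]), [np.float64(1.0116127419825194), np.float64(1.0116127419824759)])
854
[array([523., 102.]), array([394., 106.]), array([417., 166.]), array([540., 159.])]
584
[array([419., 173.]), array([543., 165.]), array([523., 101.]), array([405., 110.])]
806 [[203. 185.]
 [250. 163.]
 [258. 181.]
 [211. 202.]]
[array([ 546., -199.]), array([ 431., -188.]), array([ 456., -131.]), array([ 566., -145.])]
1564 [[361. 315.]
 [415. 294.]
 [426. 323.]
 [373. 344.]]
[array([ 458., -125.]), array([ 572., -135.]), array([ 548., -198.]), array([ 441., -186.])]
```

View pics/crop.png

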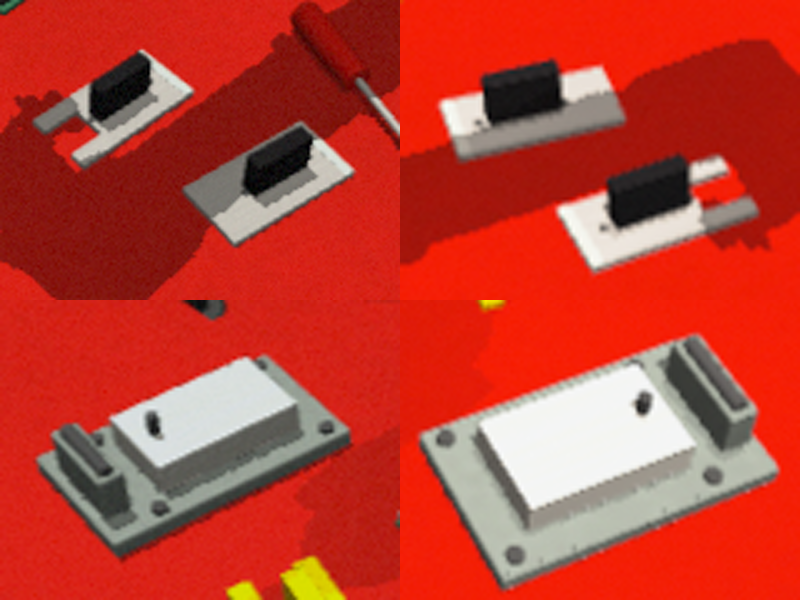

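Crop check: A really has the open notch, with its prongs towards world +x, and B is square-ended. Heights fit too: block centre at 23 mm (expected 21.5), pin centre at 40 mm (expected 41). I'll move above A and turn the tool.

Emit:
{"method": "drive_tool", "body": {"targets": [[[13.6, -8.3, 4, 0, 0, 7], [13.6, -8.3, 4, 0, 0, 14], [13.6, -8.3, 4, 0, 0, 21], [13.6, -8.3, 4, 0, 0, 28], [13.6, -8.3, 4, 0, 0, 35]]], "jaw": 8.5, "newtons": 40}}

```text
clock: 0.57
position: [461.9, 142.5, 189.5]
tool_rot: [-3.135, 0.001, 0.99]
contact_force: [-0.7, -0.2, -0.2]
finger_gap: 0.994
gripper_force: 0.0
```

Emit:
{"method": "drive_tool", "body": {"targets": [[[0, 0, 0, 0, 0, 7], [0, 0, 0, 0, 0, 14], [0, 0, 0, 0, 0, 21], [0, 0, 0, 0, 0, 28], [0, 0, 0, 0, 0, 35]]]}}

```text
clock: 0.98
position: [466.6, 136.0, 191.0]
tool_rot: [3.142, 0.001, 0.37]
contact_force: [-0.1, 0.5, 0.2]
finger_gap: 0.994
gripper_force: 0.0
```

Emit:
{"method": "drive_tool", "body": {"targets": [[[0, 0, 1, 0, 0, 7], [0, 0, 2, 0, 0, 14], [0, 0, 3, 0, 0, 21], [0, 0, 3, 0, 0, 24], [0, 0, 3, 0, 0, 24]]]}}

```text
clock: 1.4
position: [466.1, 135.8, 160.3]
tool_rot: [3.141, 0.002, -0.044]
contact_force: [1.3, 0.2, 0.1]
finger_gap: 0.995
gripper_force: 0.0
```

Run:
```python
from h import *
import pickle
c=grab('wrist'); pickle.dump(c,open('wrist1.pkl','wb')); cv2.imwrite('pics/wrist1.png',c['frame'][:,:,::-1])
print(c['s']['clock'],c['s']['position'],c['s']['tool_rot'],c['s']['qvel'].max(), c['s']['joint_pos'])
```

```text
1.4 [466.13075421 135.77182566 160.29380901] [ 3.14058566e+00  2.17641962e-03 -4.37640408e-02] 0.07669900195919667 [-0.42092467  0.23548114  0.12188956  1.79504615 -0.03136048  1.11533353
 -1.9030604 ]
```

View pics/wrist1.png

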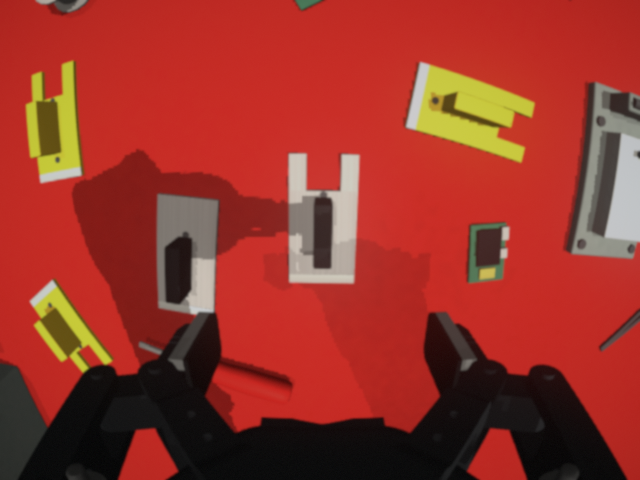

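Wrist view: the notched blade is centred at (323,218), notch up (world +x), ground edge down; its plain neighbour is at (187,253). The holder is at the right edge.

```bash
cat >> h.py <<'E'
def quad(c,box,fn,z):
    a=blob(c,box,fn); h=cv2.convexHull(a[2].astype(np.int32))
    for e in np.arange(1,20,.5):
        q=cv2.approxPolyDP(h,e,True)[:,0]
        if len(q)<=4: break
    return q,np.array([onz(c,p,z)[:2] for p in q]),a
E
python3 - <<'E'
from h import *
import pickle
c=pickle.load(open('wrist1.pkl','rb'))
q,P,a=quad(c,(275,140,375,295),lambda f:(abs(f[...,0]-f[...,1])<35),5)
print(q.tolist(),P.round(1).tolist(),a[1]); print('centre',P.mean(0),[np.linalg.norm(P[i]-P[i-1]).round(1) for i in range(4)])
q=[(P[i]-P[i-1]) for i in range(4)]; print([np.degrees(np.arctan2(v[1],v[0])).round(1) for v in q])
q,P,a=quad(c,(305,185,340,275),dark,38); print('block',q.tolist(),P.round(1).tolist(),P.mean(0))
E
```

```text
[[357, 155], [352, 281], [291, 281], [289, 154]] [[524.4, 105.3], [416.4, 111.7], [418.7, 164.9], [527.6, 159.5]] 7315
centre [471.77200013 135.33503651] [np.float64(54.3), np.float64(108.2), np.float64(53.2), np.float64(109.0)]
[np.float64(-93.3), np.float64(176.6), np.float64(87.5), np.float64(-2.9)]
block [[329, 214], [329, 245], [316, 248], [316, 215]] [[484.1, 129.9], [460.4, 130.8], [458.5, 140.6], [483.8, 139.4]] [471.67834858 135.18796456]
```

Emit:
{"method": "drive_tool", "body": {"targets": [[[0.05, 0, 3.5, 0, 0, 0.5], [0.05, 0, 7, 0, 0, 0.5], [0.05, 0, 10, 0, 0, 0.5], [0.05, 0, 12.5, 0, 0, 0.5], [0.05, 0, 14, 0, 0, 0.5]]]}}

```text
clock: 1.87
position: [465.8, 135.5, 18.8]
tool_rot: [3.14, 0.004, -0.05]
contact_force: [0.4, 0.3, 0.3]
finger_gap: 0.992
gripper_force: 0.0
```

Emit:
{"method": "drive_tool", "body": {"targets": [[[0, 0, 0.5, 0, 0, 0], [0, 0, 0.8, 0, 0, 0], [0, 0, 0.8, 0, 0, 0]]]}}

```text
clock: 2.12
position: [468.1, 136.2, 13.6]
tool_rot: [-3.141, -0.001, -0.051]
contact_force: [0.2, -0.2, -0.3]
finger_gap: 0.993
gripper_force: 0.0
```

Emit:
{"method": "drive_tool", "body": {"targets": [[[0, 0, 0, 0, 0, 0], [0, 0, 0, 0, 0, 0], [0, 0, 0, 0, 0, 0], [0, 0, 0, 0, 0, 0], [0, 0, 0, 0, 0, 0]]], "jaw": 0.8, "newtons": 60}}

```text
clock: 2.53
position: [467.9, 136.1, 13.8]
tool_rot: [-3.141, -0.001, -0.052]
contact_force: [0.4, -0.3, 0.4]
finger_gap: 0.296
gripper_force: 0.0
```

Emit:
{"method": "drive_tool", "body": {"targets": [[[0, 0, 0, 0, 0, 0], [0, 0, 0, 0, 0, 0], [0, 0, 0, 0, 0, 0], [0, 0, 0, 0, 0, 0], [0, 0, 0, 0, 0, 0]]]}}

```text
clock: 2.95
position: [468.0, 136.2, 13.8]
tool_rot: [-3.141, -0.001, -0.052]
contact_force: [-0.4, 0.1, 5.5]
finger_gap: 0.148
gripper_force: 60.6
```

Emit:
{"method": "drive_tool", "body": {"targets": [[[0, 0, -1, 0, 0, 0], [0, 0, -4, 0, 0, 0], [0, 0, -7, 0, 0, 0], [0, 0, -10, 0, 0, 0], [0, 0, -12, 0, 0, 0]]]}}

```text
clock: 3.37
position: [468.0, 136.1, 135.8]
tool_rot: [-3.141, -0.002, -0.052]
contact_force: [0.8, 0.7, -1.2]
finger_gap: 0.146
gripper_force: 59.7
```

Emit:
{"method": "drive_tool", "body": {"targets": [[[0, 3, 0, 0, 0, 0], [0, 6.5, 0, 0, 0, 0], [0, 10, 0, 0, 0, 0], [0, 13.5, 0, 0, 0, 0], [0, 17, 0, 0, 0, 0]]]}}

```text
clock: 3.78
position: [457.4, -35.2, 133.0]
tool_rot: [-3.142, 0.001, -0.051]
contact_force: [0.3, 0.3, -2.2]
finger_gap: 0.152
gripper_force: 59.6
```

Emit:
{"method": "drive_tool", "body": {"targets": [[[1, 2, 0, 0, 0, 0], [2, 3, 0, 0, 0, 0], [2, 3, 0, 0, 0, 0], [2, 3, 0, 0, 0, 0]]]}}

```text
clock: 4.12
position: [476.4, -65.2, 132.9]
tool_rot: [-3.141, 0.002, -0.054]
contact_force: [-1.4, 0.6, -2.2]
finger_gap: 0.149
gripper_force: 59.6
```

Run:
```python
from h import *
import pickle
c=grab('wrist'); pickle.dump(c,open('wrist2.pkl','wb')); cv2.imwrite('pics/wrist2.png',c['frame'][:,:,::-1])
print(c['s']['clock'],c['s']['position'],c['s']['tool_rot'],c['s']['joint_pos'],c['s']['contact_force'])
```

```text
4.1167 [476.41190527 -65.16482606 132.87407502] [-3.14136411e+00  1.78233773e-03 -5.36456728e-02] [-0.11190136  0.25684533  0.2545065   1.84884401 -0.07403084  1.04682179
 -1.45264104] [-1.36001343  0.64985791 -2.15646292]
```

View pics/wrist2.png

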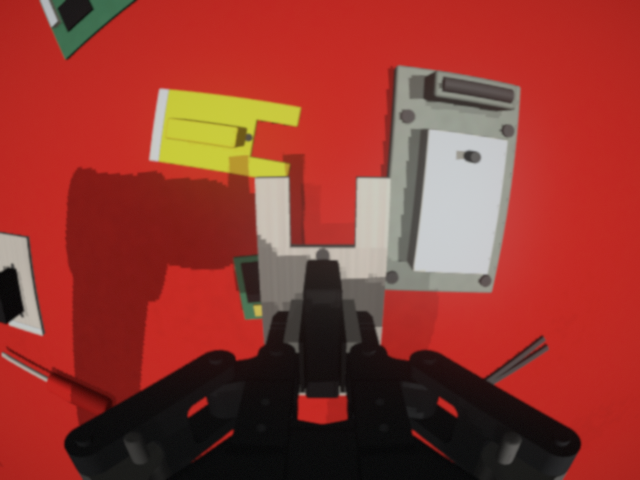

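The blade is held, its notch open between (290,245) and (355,245). The bed's corners are near (430,130), (505,138), (490,272) and (415,272), with the pin at (470,156).

Run:
```python
from h import *
import pickle
c=pickle.load(open('wrist2.pkl','rb'))
S,D=[pickle.load(open(n+'0.pkl','rb')) for n in('scene','side')]
q,P,a=quad(c,(405,120,515,282),lambda f:f.min(2)>165,34)
print('bed',q.tolist(),P.round(1).tolist(),P.mean(0).round(1)); v=[(P[i]-P[i-1]) for i in range(4)]
print([(np.linalg.norm(x).round(1),np.degrees(np.arctan2(x[1],x[0])).round(1)) for x in v])
p=blob(c,(458,145,485,168),lambda f:f.max(2)<95); print('pin px',p[:2],p[2].min(0),p[2].max(0),'mid z41',onz(c,p[0],41)[:2])
print('pin 3-view',tri([S,D,c],[(215.8,187.5),(410.1,311.7),p[0]]))
# held blade: plate pixels left/right, top at z=5+119
z=c['s']['position'][2]-13.8+5
print('blade', [onz(c,u,z)[:2].round(1).tolist() for u in [(256,178),(290,178),(357,178),(391,178),(290,245),(355,245)]])
```

```text
bed [[430, 130], [507, 141], [486, 273], [414, 269]] [[553.7, -140.3], [547.5, -198.2], [449.8, -186.9], [456.9, -129.6]] [ 502.  -163.8]
[(np.float64(97.4), np.float64(-6.3)), (np.float64(58.2), np.float64(-96.1)), (np.float64(98.4), np.float64(173.4)), (np.float64(57.7), np.float64(83.0))]
pin px (array([468.75324675, 155.87012987]), np.int32(77)) [464 151] [474 161] mid z41 [ 536.93260294 -165.31896096]
pin 3-view (array([ 536.45286716, -166.62739907,   39.91865499]), [np.float64(1.3489294072083866), np.float64(1.0455679663812862), np.float64(0.8889016765864379)])
blade [[536.6, -40.9], [535.6, -55.0], [534.1, -82.5], [533.6, -96.7], [506.8, -52.9], [505.3, -80.8]]
```

Emit:
{"method": "drive_tool", "body": {"targets": [[[0.6, 3, 0, 0, 0, 1], [1.4, 6, 0, 0, 0, 2.4], [2.1, 8.6, 0, 0, 0, 3.4], [2.1, 9.55, 0, 0, 0, 3.4], [2.1, 9.55, 0, 0, 0, 3.4]]]}}

```text
clock: 4.58
position: [492.2, -163.5, 133.1]
tool_rot: [3.14, 0.001, -0.115]
contact_force: [-0.6, -0.4, -1.9]
finger_gap: 0.149
gripper_force: 59.6
```

Emit:
{"method": "drive_tool", "body": {"targets": [[[0, 0, 1.5, 0, 0, 0], [0, 0, 3.5, 0, 0, 0], [0, 0, 5, 0, 0, 0], [0, 0, 5, 0, 0, 0], [0, 0, 5, 0, 0, 0]]]}}

```text
clock: 5.0
position: [492.2, -158.2, 82.5]
tool_rot: [-3.139, 0.003, -0.108]
contact_force: [0.1, 0.2, -1.4]
finger_gap: 0.151
gripper_force: 59.6
```

Run:
```python
from h import *
import pickle
c=grab('wrist'); pickle.dump(c,open('wrist3.pkl','wb')); cv2.imwrite('pics/wrist3.png',c['frame'][:,:,::-1])
print(c['s']['clock'],c['s']['position'],c['s']['tool_rot'],c['s']['contact_force'])
```

```text
5.0 [ 492.19213344 -158.15930511   82.47795935] [-3.13944294  0.00332496 -0.10766516] [ 0.06113732  0.17161241 -1.41598548]
```

View pics/wrist3.png

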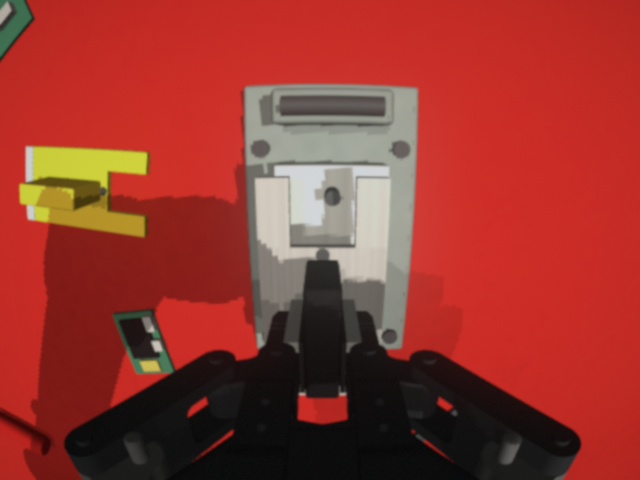

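The notch lies over the pin, which is at (332,196), a little right of the notch's centre line. Measuring the remaining offset.

Run:
```python
from h import *
import pickle
c=pickle.load(open('wrist3.pkl','rb'))
p=blob(c,(322,182,344,210),lambda f:f.max(2)<85)
pin=onz(c,p[0],41)
z=c['s']['position'][2]-13.8+5
Q=np.array([onz(c,u,z) for u in [(290,178),(357,178),(290,246),(355,246)]]); n=Q.mean(0)
W=R.from_euler('xyz',c['s']['tool_rot'])
print(p[0],p[1],'pin',pin,'notch',n); print('delta in tool mm',W.inv().apply(pin-n).round(1))
q,P,a=quad(c,(240,80,425,355),lambda f:(abs(f[...,0]-f[...,1])<35)&(f.min(2)>20),12); print(q.tolist(),P.round(0).tolist())
```

```text
[333.51456311 194.30097087] 103 pin [ 537.54265108 -168.66201058   41.        ] notch [ 535.82117866 -163.14917565   73.67795935]
delta in tool mm [ 2.4  5.4 32.7]
[[415, 88], [400, 346], [260, 350], [245, 88]] [[591.0, -222.0], [425.0, -205.0], [432.0, -108.0], [601.0, -125.0]]
```

Emit:
{"method": "drive_tool", "body": {"targets": [[[0.1, 0.25, 0, 0, 0, 0.3], [0.2, 0.45, 0.2, 0, 0, 0.3], [0.2, 0.45, 0.8, 0, 0, 0.3], [0.2, 0.45, 1.4, 0, 0, 0.3], [0.2, 0.45, 1.8, 0, 0, 0.3]]]}}

```text
clock: 5.47
position: [494.2, -165.8, 64.6]
tool_rot: [-3.141, 0.001, -0.117]
contact_force: [-0.1, 0.0, -2.6]
finger_gap: 0.148
gripper_force: 59.6
```

Emit:
{"method": "drive_tool", "body": {"targets": [[[0, 0, 0.4, 0, 0, 0], [0, 0, 0.8, 0, 0, 0], [0, 0, 1.1, 0, 0, 0], [0, 0, 1.3, 0, 0, 0], [0, 0, 1.3, 0, 0, 0]]]}}

```text
clock: 5.88
position: [494.2, -165.8, 51.7]
tool_rot: [-3.141, 0.001, -0.116]
contact_force: [0.8, -0.1, -1.9]
finger_gap: 0.151
gripper_force: 59.6
```

Emit:
{"method": "drive_tool", "body": {"targets": [[[0, -0.1, 0, 0, 0, 0], [0, -0.2, 0.1, 0, 0, 0], [0, -0.2, 0.2, 0, 0, 0], [0, -0.2, 0.3, 0, 0, 0], [0, -0.2, 0.3, 0, 0, 0]]]}}

```text
clock: 6.3
position: [494.8, -163.9, 49.2]
tool_rot: [-3.142, 0.0, -0.116]
contact_force: [-0.2, -0.5, -2.4]
finger_gap: 0.149
gripper_force: 59.6
```

Emit:
{"method": "drive_tool", "body": {"targets": [[[0, 0, 0.05, 0, 0, 0], [0, 0, 0.1, 0, 0, 0], [0, 0, 0.1, 0, 0, 0]]]}}

```text
clock: 6.55
position: [494.8, -163.9, 48.2]
tool_rot: [-3.142, 0.0, -0.116]
contact_force: [-0.3, -0.2, -2.6]
finger_gap: 0.15
gripper_force: 59.6
```

Not touching yet (−2.6 N is just the blade's weight), so I'll lower in small steps until contact.

Emit:
{"method": "drive_tool", "body": {"targets": [[[0, 0, 0.05, 0, 0, 0], [0, 0, 0.1, 0, 0, 0], [0, 0, 0.1, 0, 0, 0]]]}}

```text
clock: 6.8
position: [495.0, -164.0, 47.9]
tool_rot: [-3.142, -0.0, -0.116]
contact_force: [-2.1, -0.2, 2.0]
finger_gap: 0.157
gripper_force: 60.4
```

```bash
python3 -c "
from h import *
s=robot.get_state(); print(s['contact_force'],s['wrist_torque'],s['position'])"
```

```text
[-2.08241812 -0.22383319  2.01191163] [0.13853182 0.3009543  0.01516955] [ 494.97118055 -163.99746103   47.85433332]
```

Contact at the expected height, so I'll let go and rise.

Emit:
{"method": "drive_tool", "body": {"targets": [[[0, 0, 0, 0, 0, 0], [0, 0, 0, 0, 0, 0], [0, 0, 0, 0, 0, 0], [0, 0, 0, 0, 0, 0], [0, 0, 0, 0, 0, 0]]], "jaw": 5}}

```text
clock: 7.22
position: [495.0, -164.0, 47.3]
tool_rot: [3.141, -0.0, -0.116]
contact_force: [-0.7, 0.1, -0.5]
finger_gap: 0.585
gripper_force: 0.0
```

Emit:
{"method": "drive_tool", "body": {"targets": [[[0, 0, -0.5, 0, 0, 0], [0, 0, -2, 0, 0, 0], [0, 0, -5, 0, 0, 0], [0, 0, -8, 0, 0, 0], [0, 0, -11, 0, 0, 0]]]}}

```text
clock: 7.63
position: [494.5, -163.9, 158.7]
tool_rot: [3.141, 0.001, -0.117]
contact_force: [0.8, -0.1, 0.1]
finger_gap: 0.589
gripper_force: 0.0
```

Emit:
{"method": "drive_tool", "body": {"targets": [[[0, 0, 0, 0, 0, 0], [0, 0, 0, 0, 0, 0], [0, 0, 0, 0, 0, 0]]]}}

```text
clock: 7.88
position: [494.5, -163.7, 157.1]
tool_rot: [-3.141, 0.0, -0.116]
contact_force: [-0.6, 0.3, -0.4]
finger_gap: 0.584
gripper_force: 0.0
```

Run:
```python
from h import *
import pickle
c=grab('wrist'); pickle.dump(c,open('wrist4.pkl','wb')); d=grab('side')
f=lambda i,b:cv2.resize(i[b[1]:b[3],b[0]:b[2],::-1],(400,400),interpolation=2)
cv2.imwrite('pics/end.png',np.hstack([f(c['frame'],(180,60,500,380)),f(d['frame'],(330,260,470,400))]))
print(c['s']['position'],c['s']['tool_rot'])
```

```text
[ 494.49359814 -163.73332881  157.08968496] [-3.14132778e+00  4.76569869e-04 -1.16296367e-01]
```

View pics/end.png

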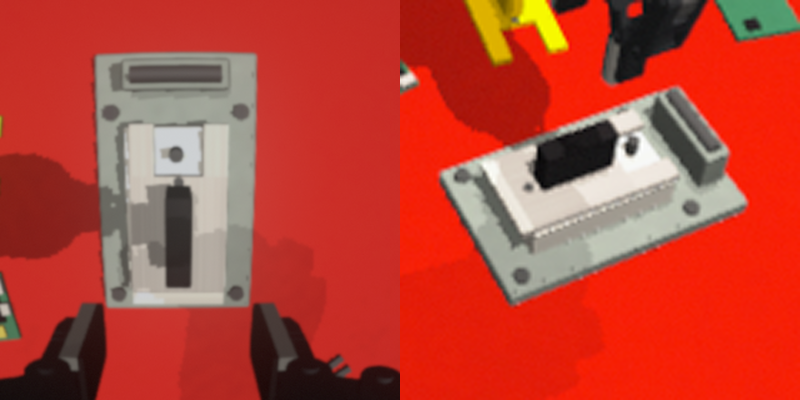

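The blade lies flat and straight on the bed. The pin sits near the middle of the notch (crop pixel (176,154), notch centre about (178,150)), and the gripper is clear.

```bash
python3 -c "
from h import *
print(robot.finish_job())"
```

```text
the job is handed in; nothing more can be done
None
```

The notched blade lies flat on the holder's bed with its notch around the pin, the arm never touched the plain blade, and the job is handed in; the hand-in returned no verdict.

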